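Free a ring gauge from its strap clamp

ROBOT

A 6-joint arm with a two-finger parallel gripper is mounted at the origin on a cart in front of the work surface, level with it; the furniture and walls round the work are solid. World frame = base frame: x ahead of the robot, y to its left, z up, the work surface at z = 0. Lengths are in m, angles in degrees, forces in N, time in s.
With the tool pointing down it reaches from about 0.4 to 0.825 m from the base axis. Payload 7 kg.
Tool frame: the origin (TCP) lies between the finger pads; the fingertips stand 19 mm ahead of it and the grasp point (between the pads) is the TCP; x points along the fingers, y is the direction in which the jaws open and shut, and the axes are right-handed (so a half turn about x gives the same grasp; the last joint's range is limited). The gripper opens to 88 mm and grips with 3 to 60 N. Pads are 19 mm wide; open, the fingers measure 130 mm over their backs; the gripper's body (78 mm by 193 mm) begins 47 mm behind the grasp point.
Start: joints at [84.574, 20.546, 0.682, 0, -70.136, -16.507], TCP at [0.252, 0.626, 0.246] pointing down, gripper open.
Joint ranges: [-176.03, 176.03], [-82.01, 121.73], [-58.28, 71.71], [-173.87, 95.51], [-174.79, -0.11], [-173.66, 173.66]. Speed limits (degrees/s): [136.94, 136.94, 172.46, 180, 180, 180].

INTERFACE

Orientations are given as [roll, pitch, yaw] about the fixed x, y, z axes, in that order (R = Rz(yaw) Ry(pitch) Rx(roll)).
In Python, from plant import r gives the robot as it stands.
- The arm moves only by the tool send_rows, never from a script. Its argument "plan" is a list of rows, each a list of 2 entries, a list of its own where there are three numbers: the shift along the tool's x, y, z scaled (see below), then the turn, a rotation vector about the tool's x, y, z scaled (see below). A call has exactly 5 rows; each row is the pose to reach, as a shift and turn from the pose measured when the call began, along the tool's axes at that moment; what a row does not reach only later rows make up. The controller multiplies each number of a shift by 0.15 m and each number of a turn by pi/4 rad. A row lasts 1/10 s, in which the tool goes at most 50 mm and 8.59 degrees, less where a joint would pass 70% of its speed; a pose out of reach is approached as far as the arm can. A call with a number of a shift or a turn outside -1 to 1 is refused whole. A call with a gripper value outside its range is refused whole. "jaw" is the opening, from -1 (shut) to 1 (fully open), so that 0 is half open, set as the call begins (left out, the last holds). The fingers move at their own pace and stop on an object; "force" is the grip in N (left out, the last holds). Time passes only in rows, so rows that repeat a pose let the fingers close, or fill a call up. It gives the time, the measured TCP pose, the force and the opening at its end, in the units of the state.
- r.get_state(): the state, without advancing time (a new reading comes with each control period).
- r.capture(name): name is "scene" or "top"; returns a dict with "color" (384x512x3 uint8, red, green, blue), "range_z" (384x512 float32, m along the optical axis (not along the pixel's ray), 0 where there is no reading), "mtx" (3x3 intrinsics, pixels), "pose" (4x4, takes a point from camera to world coordinates). Camera axes: x right, y down, z forward; pixel columns grow to the right and rows downward; lengths in m; the calibration is good to about 2 mm. A picture is of the moment at which its call begins.
- r.close_job(): hands the job in, once; it reports no verdict.
Trained networks look in a picture, given as the dict that the camera call returned (one of the last four; its "shot" number tells which), for a name from the list of things; names that differ only in an ending like _2 or _b are one class to them, and where a whole thing is asked for, a point or a joint stands for the part that bears it (a point fixed in the world has none). Each returns a list of dicts, best first, with "score" (0 to 1); they miss things now and then, are a little off and sometimes report something else, mostly with a low value. They report only what shows in the picture. A call takes as long as a camera call. They do not tell look-alikes from the thing itself.
- r.find_in(picture, target): "uv" ([column, row] in pixels, amid what is visible of it).
- r.trace(picture, target): "mask" (384x512 bool, what is visible of it) and "uv" ([column, row] in pixels, amid what is visible of it).
The state is a dict: "time_s": time; "joints": joint angles; "qd": joint speeds; "joint_torque": joint torques, N m; "tcp_pos": TCP position; "eef_rot": TCP orientation; "contact_force": force on the tool from outside, world axes, zero at the start; "moment": the same for the moment, N m; "gripper_width": finger opening in m.
Only numpy, scipy, OpenCV 4.12 (cv2) and the standard library are available. Lean on these libraries where they do the work, as an engineer would, in place of code of your own. Each camera call takes 0.05 s, during which the arm holds its last target. There are 200 camera calls.

TASK

The ring gauge on the fixture plate is held under a strap clamp. Close the fingers and, with their tips against the knurled rim of the clamp's big round nut (from outside, never with the nut between the fingers or the hand over its middle), roll the nut anticlockwise seen from above by two full turns, so that the strap rises off its heel pin; then push the strap round sideways, to either side, about a quarter turn, so that it no longer covers the gauge. Leave the gauge lying where it is, and do not disturb the other things on the desk.

Things in the scene. Friction and masses are not known exactly. Their poses are not given: they have to be found in the camera images.
- fixture: Grey anodised plate with a grid of tapped holes, 96 x 168 x 14 mm (x, y, z), fixed on the desk. Origin: centre of its underside, at desk height. A threaded stud (14 mm thick, top 102 mm above the desk) stands at x 0, y -40 mm; from it the strap lies along the plate's +y over the gauge, which is at y +42 mm. An 8 mm heel pin stands at y -68 mm, top 44.6 mm above the desk.
- nut (a joint): Angle of the nut about the upright stud, rad: 0 = tight (start), grows anticlockwise seen from above (loosening), 6.283 a turn, up to 25.1. Friction about 0.05 N m (2 N at the rim); it stays where it is left. Friction coefficient of the knurl on a fingertip about 1. Nut and strap rise together 3 mm a turn.
- nut_center (a point): Centre of the knurled steel nut, on the stud's axis: 56 mm diameter, 26 mm tall, upright axis; 70 mm above the desk when tight (rim 57 to 83 mm above the desk). Its lower edge is 3 mm above the strap; the rim is free all round. Turns with the nut.
- nut_slot (a point): Dark radial witness slot, 9 x 2 mm, in the top face of the nut, 18.5 mm from its axis; at nut angle 0 it lies on the fixture's +y side of the axis. For counting turns.
- strap (a joint): Swing of the strap about the stud, rad: 0 at the start, positive anticlockwise from above, range -1.9 to 1.9. A fork in its tail straddles the heel pin and blocks it (0.04 rad of play) while the nut is tight; a hard push can ride over the pin from about half a turn; from 1.5 turns it swings freely to either side, friction about 0.05 N m, and stays where it is left.
- strap_nose (a point): Point on top of the strap, 63 mm from the stud's axis, 54 mm above the desk when tight. The strap is a dark steel bar, 26 mm wide, 14 mm thick (40 to 54 mm above the desk when tight); its round nose ends 13 mm beyond this point, its tail 41 mm behind the stud. A 14 mm brass pad under this point bears on the gauge. Moves with the strap.
- ring_gauge: The steel ring gauge with a dark knurled band, loose on the plate, 59 mm diameter, 18 mm tall (top 32 mm above the desk). Origin: centre of its underside, upright axis z. To be left where it lies.
- screw_jack: Bystander: small knurled screw jack, 42 mm across, 54 mm tall, loose on the desk; origin at the centre of its underside.
- small_ring: Bystander: smaller plain steel ring gauge, 40 mm diameter, 22 mm tall, loose on the desk; origin at the centre of its underside.
- loupe: Bystander: black loupe, 38 mm diameter, 32 mm tall, loose on the desk; origin at the centre of its underside.
Mind the look-alikes: they are no part of the job. Leave any pink or turquoise look-alike of the ring_gauge alone.

How it is judged (in metres and radians):
On the way:
1. the nut is loosened by two full turns (to within a quarter turn) while the strap still lies over the gauge (value of joint nut between 11 and 14.14 rad and value of joint strap between -0.3 and 0.3 rad), for 0.2 s.
At the end, for the whole second after the job is handed in: The nut stands two full turns loose, to within a quarter turn (11.0 to 14.14 rad); the strap is swung at least 1.1 rad (63 degrees) to either side; the ring gauge lies flat within 5 mm of where it was, at rest; the bystanders stand within 15 mm of where they were (value of joint nut between 11 and 14.14 rad and (value of joint strap above 1.1 rad or value of joint strap below -1.1 rad) and linear speed of ring_gauge below 0.01 m/s and distance of ring_gauge from where it was at the start of the episode below 0.005 m and angle between ring_gauge's own z axis and vertical below 0.08 rad and distance of each of screw_jack, small_ring, loupe from where it was at the start of the episode below 0.015 m); the robot touches nothing.
It fails at once if the nut is taken between the fingers or turned by its top (touched while the grasp point is over it, within 22 mm of its axis) (horizontal distance between the grasp point and nut_center below 0.022 m and contact force between the fingers and nut above 0.5 N).
It fails at once if the ring gauge is shoved or lifted from its place by more than 8 mm (distance of ring_gauge from where it was at the start of the episode above 0.008 m).
It fails at once if a bystander is moved by more than 20 mm (distance of any of screw_jack, small_ring, loupe from where it was at the start of the episode above 0.02 m).
It also fails if it takes over 72 s, if anything falls off the work surface, if the arm or the gripper's body presses on something with over 40 N, if the wrist force passes 120 N, or if a joint passes its speed limit or range.

## Working session

There is one attempt and no reset: what is moved stays moved. The work goes in short steps, Python scripts to look and compute and a tool call to move; the robot and the scene stay as the last step left them, time stands still between calls to the robot, and variables do not carry over. Pictures are saved under pics/ and viewed, about 8 in all and at most 12, crops included, and the job is handed in when it is done.

Besides the shell and the picture viewer there is one more tool, called after "Request:" in YAML: its name, and indented under it one key for each argument. send_rows: Moves the arm, as the interface text tells. Its arguments: {"type":"object","properties":{"plan":{"type":"array"},"jaw":{"type":"number"},"force":{"type":"number"}},"required":["plan"]}

```bash
ls; mkdir -p pics
cat > h.py <<'E'
import numpy as np,cv2
from plant import r
def world(p,uv,z=None):
    K=np.array(p["mtx"]);T=np.array(p["pose"]);u,v=uv
    ray=np.linalg.inv(K)@[u,v,1.]
    if z is None:
        d=p["range_z"][int(round(v)),int(round(u))];return T[:3,:3]@(ray*d)+T[:3,3]
    d=T[:3,:3]@ray;return T[:3,3]+d*(z-T[2,3])/d[2]
def proj(p,X):
    K=np.array(p["mtx"]);T=np.array(p["pose"]);c=T[:3,:3].T@(np.array(X)-T[:3,3]);c=K@c;return c[:2]/c[2]
def save(p,n,crop=None,s=1):
    im=p["color"][:,:,::-1]
    if crop: im=im[crop[1]:crop[3],crop[0]:crop[2]]
    cv2.imwrite("pics/"+n,cv2.resize(im,None,fx=s,fy=s,interpolation=cv2.INTER_CUBIC))
E
python3 - <<'E'
from h import *
np.set_printoptions(precision=4,suppress=True)
print(r.get_state())
P={}
for c in("top","scene"):
    p=r.capture(c);P[c]=p;print(c,p["pose"],p["mtx"])
    for t in("fixture","nut_center","nut_slot","strap_nose","ring_gauge","screw_jack","small_ring","loupe"):
        for d in r.find_in(p,t)[:4]:
            print(t,np.array(d["uv"]),round(d["score"],2),world(p,d["uv"]))
im=np.vstack([P["top"]["color"],P["scene"]["color"]])[:,:,::-1]
cv2.imwrite("pics/a.png",cv2.resize(im,(400,600),interpolation=cv2.INTER_AREA))
save(P["top"],"top.png",s=1.5)
save(P["scene"],"scene.png",s=1.5)
E
```

```text
pics
{'time_s': 0.0, 'joints': array([ 84.5754,  20.5919,   0.6341,  -0.0217, -70.1339, -16.5098]), 'qd': array([-0.0622,  0.0847, -0.0052, -0.1451,  0.03  , -0.0413]), 'joint_torque': array([ -0.0003, -58.271 ,  29.3066,   6.9977,   0.0071,  -0.0002]), 'tcp_pos': array([0.252 , 0.6257, 0.2446]), 'eef_rot': array([  93.9512,   89.906 , -107.9907]), 'contact_force': array([ 0.3711,  0.5135, -0.7465]), 'moment': array([0.0277, 0.0353, 0.0391]), 'gripper_width': 0.08758176599061533}
top [[-0.0254 -0.9976  0.0639  0.4228]
 [-0.9996  0.0244 -0.0169  0.0041]
 [ 0.0153 -0.0643 -0.9978  1.1365]
 [ 0.      0.      0.      1.    ]] [[481.2755   0.     258.2159]
 [  0.     481.2755 190.2131]
 [  0.       0.       1.    ]]
fixture [195.7 197.8] 0.59 [0.4768 0.1231 0.0861]
fixture [133.3 208.9] 0.58 [0.4587 0.2791 0.0027]
fixture [210.  200.3] 0.19 [0.4707 0.0922 0.0843]
nut_slot [206.6 200.6] 0.8 [0.4699 0.099  0.0918]
nut_slot [170.4 190.1] 0.7 [0.4999 0.1897 0.0144]
strap_nose [186.9 195.2] 0.72 [0.4848 0.1463 0.0549]
ring_gauge [259.9 175.9] 0.88 [ 0.5291 -0.0199  0.0038]
ring_gauge [312.2 18
[... 358 characters left out ...]
721  -0.7823]
 [ 0.0076 -0.8588 -0.5122  0.6204]
 [ 0.      0.      0.      1.    ]] [[385.7117   0.     254.8822]
 [  0.     385.7117 197.7357]
 [  0.       0.       1.    ]]
fixture [222.3 196.9] 0.57 [0.4532 0.0678 0.0544]
fixture [223.9 184.4] 0.23 [0.4702 0.0874 0.0813]
nut_slot [221.5 185. ] 0.56 [0.4627 0.0881 0.0812]
strap_nose [222.7 195.2] 0.58 [0.4594 0.0768 0.0537]
ring_gauge [256.8 220.6] 0.8 [ 0.5006 -0.0419  0.0184]
ring_gauge [283.5 240.4] 0.61 [ 0.5216 -0.1392  0.0039]
ring_gauge [212.6 187.1] 0.43 [0.4771 0.1775 0.0274]
screw_jack [227.7 171.5] 0.63 [0.5812 0.2674 0.0157]
small_ring [191.5 180.4] 0.41 [0.4445 0.265  0.0207]
loupe [298.5 275.7] 0.76 [ 0.452  -0.2887  0.0294]
```

View pics/top.png

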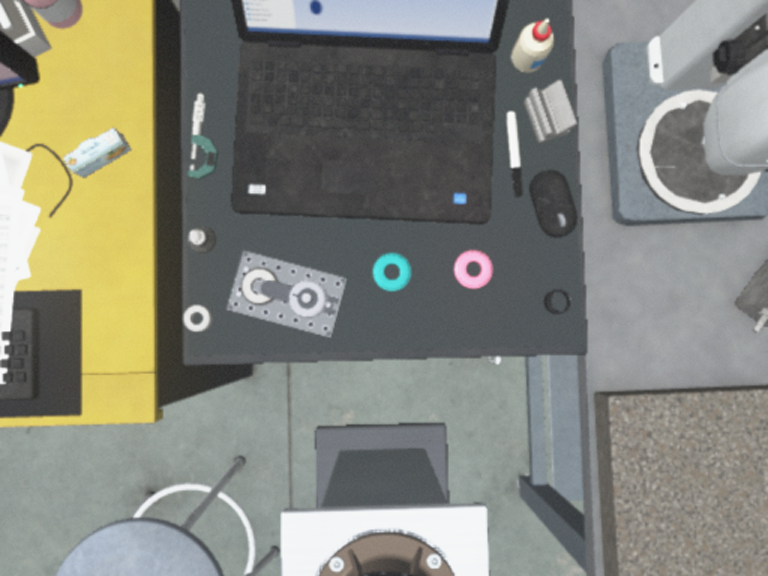

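View pics/scene.png

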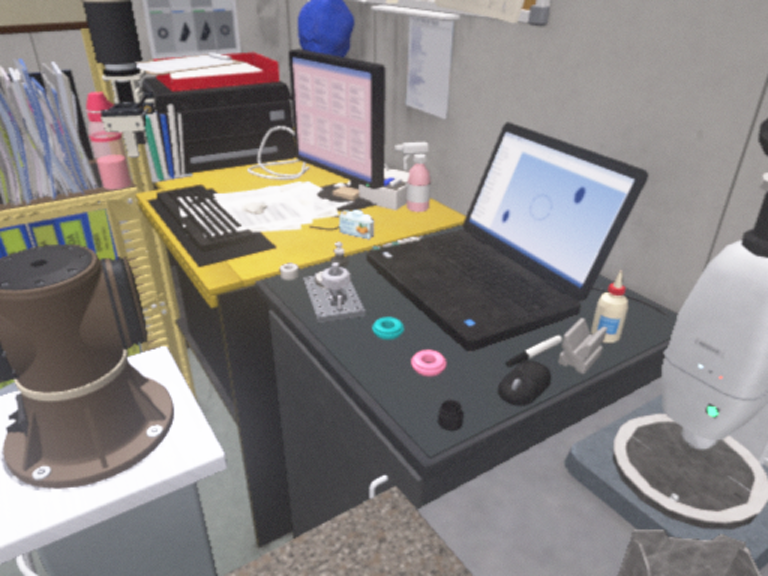

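The nut is at about px (205,199) in the top view and the steel gauge with the strap nose over it is at (173,191). The look-alikes are turquoise at (261,181) and pink at (315,180), and the small plain ring is at (131,212). The gauge I want is the steel one on the plate.

Run:
```python
from h import *
np.set_printoptions(precision=4,suppress=True)
p=r.capture("top")
K=np.array(p["mtx"]);T=np.array(p["pose"]);D=p["range_z"]
v,u=np.mgrid[150:250,120:260];d=D[150:250,120:260]
c=np.stack([(u-K[0,2])/K[0,0]*d,(v-K[1,2])/K[1,1]*d,d],-1)
W=c@T[:3,:3].T+T[:3,3]
def pts(lo,hi,cen,rad):
    m=(W[...,2]>lo)&(W[...,2]<hi)&(np.hypot(W[...,0]-cen[0],W[...,1]-cen[1])<rad)
    return W[m]
n=pts(.078,.088,(.47,.09),.05);print("nut top",len(n),n.mean(0),n.min(0),n.max(0))
cc,rr=cv2.minEnclosingCircle((n[:,:2]*1000).astype(np.float32));print("circ mm",cc,rr)
s=pts(.095,.11,(.47,.09),.03);print("stud",len(s),s.mean(0) if len(s) else 0)
f=pts(.008,.02,(.475,.125),.12);print("plate",cv2.minAreaRect((f[:,:2]*1000).astype(np.float32)),np.median(f[:,2]))
g=pts(.026,.036,(.5,.18),.06);print("gauge",len(g),cv2.minEnclosingCircle((g[:,:2]*1000).astype(np.float32)))
st=pts(.048,.06,(.48,.13),.09);print("strap",cv2.minAreaRect((st[:,:2]*1000).astype(np.float32)))
# laptop height
L=D>0
v,u=np.mgrid[0:384,0:512];c=np.stack([(u-K[0,2])/K[0,0]*D,(v-K[1,2])/K[1,1]*D,D],-1);A=c@T[:3,:3].T+T[:3,3]
for uv in((200,130),(200,60),(200,25),(160,140)):print(uv,A[uv[1],uv[0]])
save(p,"crop.png",(140,150,240,230),6)
```

```text
nut top 423 [0.474  0.1032 0.0828] [0.4476 0.0768 0.0781] [0.5007 0.1298 0.088 ]
circ mm (474.1794128417969, 103.51194763183594) 27.613964080810547
stud 38 [0.4745 0.1032 0.1012]
plate ((485.8242492675781, 141.75498962402344), (168.30628967285156, 96.03312683105469), 73.44334411621094) 0.014143592294530216
gauge 282 ((499.15777587890625, 186.19918823242188), 32.713138580322266)
strap ((479.17645263671875, 119.63755798339844), (116.33851623535156, 25.97109603881836), 73.33891296386719)
(200, 130) [0.6344 0.1156 0.0425]
(200, 60) [0.7975 0.1125 0.044 ]
(200, 25) [0.8742 0.1096 0.0589]
(160, 140) [0.6132 0.207  0.0436]
```

View pics/crop.png

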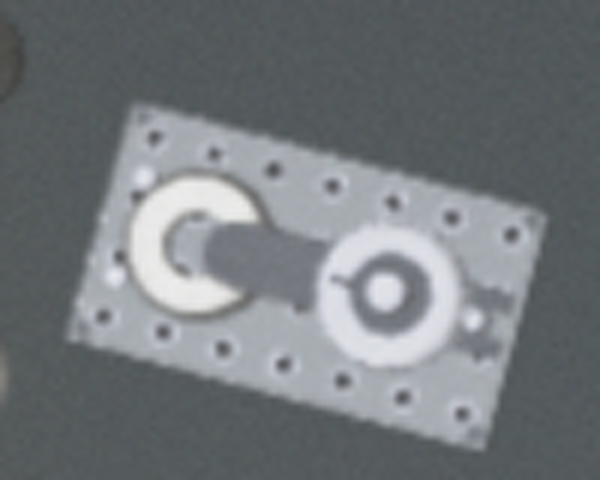

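```bash
cat >> h.py <<'E'
from scipy.spatial.transform import Rotation as Ro
def pose():
    s=r.get_state();return s,np.array(s["tcp_pos"]),Ro.from_euler("xyz",s["eef_rot"],degrees=True)
def rows(X,R0,pts,Rt=None):
    # scaled tool rows from pose (X,R0) to world points
    rv=[0,0,0] if Rt is None else (R0.inv()*Rt).as_rotvec()/(np.pi/4)
    return [[[round(float(a),3) for a in R0.inv().apply(np.array(q)-X)/.15],[round(float(a),3) for a in rv]] for q in pts]
N=np.array([.4744,.1033])
E
python3 - <<'E'
from h import *
np.set_printoptions(precision=4,suppress=True)
s,X,R=pose();print(X,"\n",R.as_matrix(),s["contact_force"])
goal=np.array([.46,.0,.15])
print(rows(X,R,[goal]))
E
```

```text
[0.2521 0.6261 0.2456] 
 [[-0.     -0.3735 -0.9276]
 [ 0.     -0.9276  0.3735]
 [-1.     -0.      0.    ]] [-0.4562  0.5044 -0.1358]
[[[0.637, 3.354, -2.845], [0.0, 0.0, 0.0]]]
```

Request:
send_rows:
  plan:
    - [[0, 0.17, -0.15], [0, 0, 0]]
    - [[0, 0.34, -0.3], [0, 0, 0]]
    - [[0, 0.51, -0.455], [0, 0, 0]]
    - [[0, 0.68, -0.61], [0, 0, 0]]
    - [[0, 0.853, -0.759], [0, 0, 0]]
  jaw: -1
  force: 30

```text
time_s: 1.45
tcp_pos: [0.3103, 0.4636, 0.2457]
eef_rot: [-97.1, 90.0, 61.0]
contact_force: [0.2, 0.6, -0.4]
gripper_width: 0.0531
```

Request:
send_rows:
  plan:
    - [[0, 0.17, -0.15], [0, 0, 0]]
    - [[0, 0.34, -0.3], [0, 0, 0]]
    - [[0, 0.51, -0.455], [0, 0, 0]]
    - [[0, 0.68, -0.61], [0, 0, 0]]
    - [[0, 0.853, -0.759], [0, 0, 0]]

```text
time_s: 1.95
tcp_pos: [0.3685, 0.3011, 0.2459]
eef_rot: [-99.7, 89.9, 58.4]
contact_force: [0.9, 0.3, 0.2]
gripper_width: 0.0131
```

Request:
send_rows:
  plan:
    - [[0.1, 0.17, -0.15], [0, 0, 0]]
    - [[0.2, 0.34, -0.3], [0, 0, 0]]
    - [[0.35, 0.51, -0.455], [0, 0, 0]]
    - [[0.5, 0.68, -0.61], [0, 0, 0]]
    - [[0.637, 0.853, -0.759], [0, 0, 0]]

```text
time_s: 2.45
tcp_pos: [0.4267, 0.1387, 0.1498]
eef_rot: [-109.3, 89.9, 48.8]
contact_force: [0.7, 0.7, -0.1]
gripper_width: 0.0003
```

```bash
cat >> h.py <<'E'
YT=np.array([-.3735,-.9276]);ZT=np.array([-.9276,.3735])
def local():
    s,X,R=pose();d=X[:2]-N
    f=np.array(s["contact_force"]);m=R.inv()
    print("t",round(s["time_s"],2),"a,b,z mm",np.round([1000*d@YT,1000*d@ZT,1000*X[2]],1),"F a,b,z",np.round([f[:2]@YT,f[:2]@ZT,f[2]],1),"jaw",round(s["gripper_width"],4),"j6",round(s["joints"][5],1),"tilt",np.round(R.as_matrix()[:,0],3),"y",np.round(R.as_matrix()[:2,1],3))
E
python3 -c "
from h import *
local()"
```

```text
t 2.45 a,b,z mm [-15.   57.5 149.8] F a,b,z [-0.9 -0.4 -0.1] jaw 0.0003 j6 24.8 tilt [ 0.001  0.002 -1.   ] y [-0.373 -0.928]
```

Request:
send_rows:
  plan:
    - [[0.1, 0, 0], [0, 0, 0]]
    - [[0.2, 0, 0], [0, 0, 0]]
    - [[0.3, 0, 0], [0, 0, 0]]
    - [[0.38, 0, 0], [0, 0, 0]]
    - [[0.42, 0, 0], [0, 0, 0]]

```text
time_s: 2.95
tcp_pos: [0.4265, 0.1385, 0.086]
eef_rot: [-101.0, 89.9, 57.1]
contact_force: [-0.2, -1.0, -0.1]
gripper_width: 0.0003
```

Request:
send_rows:
  plan:
    - [[0, 0, -0.05], [0, 0, 0]]
    - [[0, 0, -0.09], [0, 0, 0]]
    - [[0, 0, -0.12], [0, 0, 0]]
    - [[0, 0, -0.135], [0, 0, 0]]
    - [[0, 0, -0.145], [0, 0, 0]]

```text
time_s: 3.45
tcp_pos: [0.4459, 0.1306, 0.0865]
eef_rot: [-36.0, 89.9, 122.0]
contact_force: [-15.7, 8.4, 14.9]
gripper_width: 0.0004
```

```bash
python3 -c "
from h import *
local()"
```

```text
t 3.45 a,b,z mm [-14.6  36.7  86.5] F a,b,z [-1.9 17.7 14.9] jaw 0.0004 j6 27.5 tilt [-0.001  0.002 -1.   ] y [-0.375 -0.927]
```

Request:
send_rows:
  plan:
    - [[0, 0.03, -0.007], [0, 0, 0]]
    - [[0, 0.07, -0.007], [0, 0, 0]]
    - [[0, 0.11, -0.007], [0, 0, 0]]
    - [[0, 0.15, -0.007], [0, 0, 0]]
    - [[0, 0.19, -0.007], [0, 0, 0]]

```text
time_s: 3.95
tcp_pos: [0.4348, 0.104, 0.0868]
eef_rot: [-24.1, 89.8, 133.8]
contact_force: [-11.5, 6.6, 8.0]
gripper_width: 0.0005
```

Run:
```python
from h import *
local()
p=r.capture("top");print([(d["uv"],d["score"]) for d in r.find_in(p,"nut_slot")])
print(proj(p,[*N,.083]))
save(p,"b.png",(140,150,240,230),6)
```

```text
t 3.95 a,b,z mm [14.1 37.  86.8] F a,b,z [-1.8 13.1  8. ] jaw 0.0005 j6 29.6 tilt [-0.003  0.003 -1.   ] y [-0.375 -0.927]
[([212.7, 192.7], 0.63)]
[204.95232412 198.75261934]
```

View pics/b.png

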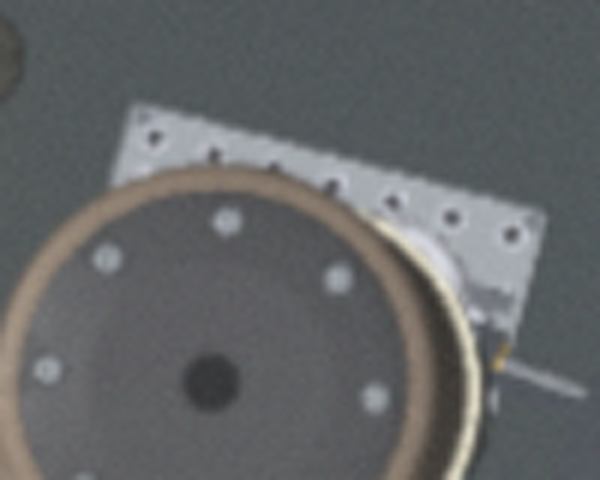

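Request:
send_rows:
  plan:
    - [[0, 0.01, -0.006], [0, 0, 0]]
    - [[0, 0.02, -0.006], [0, 0, 0]]
    - [[0, 0.03, -0.006], [0, 0, 0]]
    - [[0, 0.035, -0.006], [0, 0, 0]]
    - [[0, 0.04, -0.006], [0, 0, 0]]

```text
time_s: 4.55
tcp_pos: [0.4326, 0.0974, 0.087]
eef_rot: [-12.3, 89.7, 145.6]
contact_force: [-3.7, 1.6, 1.6]
gripper_width: 0.0005
```

Run:
```python
from h import *
local()
p=r.capture("scene");print([(d["uv"],d["score"]) for d in r.find_in(p,"nut_slot")])
print(proj(p,[*N,.083]))
save(p,"c.png",(190,150,270,220),8)
```

```text
t 4.55 a,b,z mm [21.1 36.5 87. ] F a,b,z [-0.1  4.   1.6] jaw 0.0005 j6 30.1 tilt [-0.004  0.003 -1.   ] y [-0.376 -0.927]
[]
[222.53122402 181.2899627 ]
```

View pics/c.png

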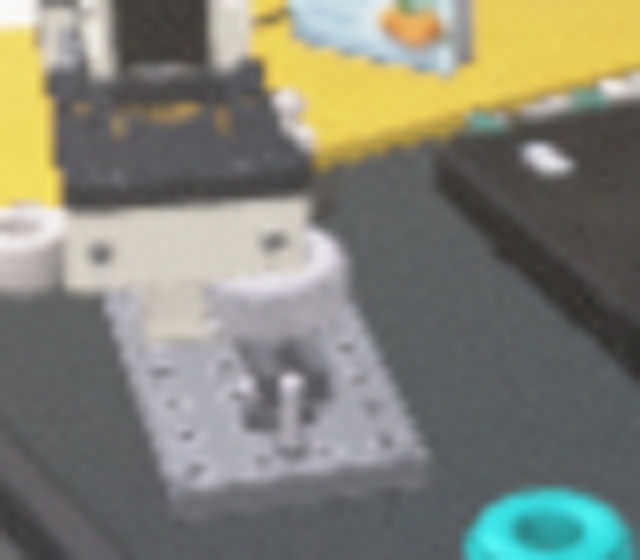

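```bash
cat >> h.py <<'E'
R_T=Ro.from_matrix(np.array([[0,-.3735,-.9276],[0,-.9276,.3735],[-1,0,0]]))
def plan(ab,z=87.,turn=True):
    s,X,R=pose();pts=[[*(N+YT*a/1000+ZT*b/1000),z/1000] for a,b in ab]
    for q in rows(X,R,pts,R_T if turn else None):print(q,end=",")
    print()
A,B,P=20.,9.,27.
def arc(q,t0,t1,n=5,P=P):
    # q: corner 0..3; theta deg measured from +b toward +a for q=0, ccw
    sg=[(1,1),(1,-1),(-1,-1),(-1,1)][q]
    return [(P*np.sin(t)+sg[0]*A,P*np.cos(t)+sg[1]*B) for t in np.radians(np.linspace(t0,t1,n+1)[1:])]
E
python3 - <<'E'
from h import *
local();plan(arc(0,5,45))
E
```

```text
t 4.65 a,b,z mm [21.2 36.5 87. ] F a,b,z [0.1 5.4 1.6] jaw 0.0 j6 30.1 tilt [-0.004  0.002 -1.   ] y [-0.376 -0.927]
[[-0.0, 0.033, -0.008], [-0.003, 0.006, 0.001]],[[-0.0, 0.057, -0.015], [-0.003, 0.006, 0.001]],[[-0.0, 0.079, -0.026], [-0.003, 0.006, 0.001]],[[-0.001, 0.1, -0.04], [-0.003, 0.006, 0.001]],[[-0.001, 0.119, -0.056], [-0.003, 0.006, 0.001]],
```

Request:
send_rows:
  plan:
    - [[0, 0.033, -0.008], [-0.003, 0.006, 0]]
    - [[0, 0.057, -0.015], [-0.003, 0.006, 0]]
    - [[0, 0.079, -0.026], [-0.003, 0.006, 0]]
    - [[0, 0.1, -0.04], [-0.003, 0.006, 0]]
    - [[0, 0.119, -0.056], [-0.003, 0.006, 0]]

```text
time_s: 5.15
tcp_pos: [0.4341, 0.0773, 0.087]
eef_rot: [-116.1, 89.9, 41.9]
contact_force: [-0.9, -0.4, -0.4]
gripper_width: 0.0004
```

Run:
```python
from h import *
local();plan(arc(0,45,90))
```

```text
t 5.15 a,b,z mm [39.2 27.7 87. ] F a,b,z [ 0.7  0.7 -0.4] jaw 0.0004 j6 32.2 tilt [ 0.001  0.001 -1.   ] y [-0.374 -0.928]
[[0.0, 0.018, -0.019], [-0.0, -0.001, 0.001]],[[0.0, 0.033, -0.043], [-0.0, -0.001, 0.001]],[[0.0, 0.043, -0.069], [-0.0, -0.001, 0.001]],[[0.0, 0.05, -0.097], [-0.0, -0.001, 0.001]],[[0.0, 0.052, -0.125], [-0.0, -0.001, 0.001]],
```

Request:
send_rows:
  plan:
    - [[0, -0.007, -0.007], [0, 0, 0]]
    - [[0, -0.012, -0.012], [0, 0, 0]]
    - [[0, -0.016, -0.016], [0, 0, 0]]
    - [[0, -0.02, -0.02], [0, 0, 0]]
    - [[0, -0.022, -0.022], [0, 0, 0]]

```text
time_s: 5.65
tcp_pos: [0.4373, 0.0785, 0.0867]
eef_rot: [44.0, 89.9, -158.0]
contact_force: [-5.0, -2.6, 5.1]
gripper_width: 0.0003
```

Run:
```python
from h import *
local()
```

```text
t 5.65 a,b,z mm [36.8 25.1 86.7] F a,b,z [4.2 3.6 5.1] jaw 0.0003 j6 32.3 tilt [-0.001 -0.    -1.   ] y [-0.374 -0.928]
```

```bash
cat >> h.py <<'E'
def S(s,n,press=1.0,C=11.,Rr=37.,off=(0,-.4),step=7.):
    # stadium path by arc length s (mm) from (0,+R), ccw; n rows of `step`
    out=[]
    for k in range(1,n+1):
        x=(s+k*step)%(4*C+2*np.pi*Rr);q=Rr-press
        h=np.pi*Rr
        if x<C: p=(x,q)
        elif x<C+h: t=(x-C)/Rr; p=(C+q*np.sin(t),q*np.cos(t))
        elif x<3*C+h: p=(C-(x-C-h),-q)
        elif x<3*C+2*h: t=(x-3*C-h)/Rr; p=(-C-q*np.sin(t),-q*np.cos(t))
        else: p=(-C+(x-3*C-2*h),q)
        out.append((p[0]+off[0],p[1]+off[1]))
    return out
E
python3 - <<'E'
from h import *
print(np.round(S(40,5),1));plan(S(40,5))
E
```

```text
[[40.8 19.9]
 [44.  13.9]
 [46.1  7.4]
 [47.   0.7]
 [46.5 -6.1]]
[[-0.002, 0.026, -0.035], [-0.0, 0.001, -0.001]],[[-0.002, 0.048, -0.075], [-0.0, 0.001, -0.001]],[[-0.002, 0.062, -0.118], [-0.0, 0.001, -0.001]],[[-0.002, 0.067, -0.163], [-0.0, 0.001, -0.001]],[[-0.002, 0.065, -0.208], [-0.0, 0.001, -0.001]],
```

Request:
send_rows:
  plan:
    - [[-0.002, 0.013, -0.02], [0, 0, 0]]
    - [[-0.002, 0.026, -0.04], [0, 0, 0]]
    - [[-0.002, 0.037, -0.06], [0, 0, 0]]
    - [[-0.002, 0.048, -0.08], [0, 0, 0]]
    - [[-0.002, 0.062, -0.12], [0, 0, 0]]

```text
time_s: 6.15
tcp_pos: [0.4513, 0.0632, 0.0872]
eef_rot: [17.8, 90.0, 175.9]
contact_force: [-0.3, -0.2, -0.3]
gripper_width: 0.0003
```

Run:
```python
from h import *
local();plan(S(61,5))
```

```text
t 6.15 a,b,z mm [45.8  6.5 87.2] F a,b,z [ 0.3  0.3 -0.3] jaw 0.0003 j6 35.2 tilt [-0.  0. -1.] y [-0.374 -0.928]
[[0.001, 0.008, -0.039], [-0.0, 0.0, -0.0]],[[0.001, 0.005, -0.084], [-0.0, 0.0, -0.0]],[[0.001, -0.007, -0.128], [-0.0, 0.0, -0.0]],[[0.001, -0.026, -0.169], [-0.0, 0.0, -0.0]],[[0.001, -0.053, -0.205], [-0.0, 0.0, -0.0]],
```

Request:
send_rows:
  plan:
    - [[0, -0.015, 0], [0, 0, 0]]
    - [[0, -0.025, 0], [0, 0, 0]]
    - [[0, -0.035, 0], [0, 0, 0]]
    - [[0, -0.042, 0], [0, 0, 0]]
    - [[0, -0.047, 0], [0, 0, 0]]

```text
time_s: 6.65
tcp_pos: [0.452, 0.0674, 0.0872]
eef_rot: [67.0, 89.7, -134.9]
contact_force: [-3.8, -14.3, 11.4]
gripper_width: 0.0002
```

Run:
```python
from h import *
local()
```

```text
t 6.65 a,b,z mm [41.6  7.4 87.2] F a,b,z [14.7 -1.8 11.4] jaw 0.0002 j6 34.6 tilt [-0.004 -0.004 -1.   ] y [-0.374 -0.928]
```

```bash
cat >> h.py <<'E'
def S(s,n,press=1.0,A=14.,B=9.,Rr=28.2,step=7.):
    # rounded rectangle path, arc length s (mm) from (0,B+R), ccw seen from above (b+ -> a+ -> b-)
    h=np.pi/2*Rr;segs=[A,h,2*B,h,2*A,h,2*B,h,A];q=Rr-press;out=[]
    for k in range(1,n+1):
        x=(s+k*step)%sum(segs);i=0
        while x>segs[i]:x-=segs[i];i+=1
        t=x/Rr;c,w=np.cos(t),np.sin(t)
        out.append([(x,B+q),(A+q*w,B+q*c),(A+q,B-x),(A+q*c,-B-q*w),(A-x,-B-q),(-A-q*w,-B-q*c),(-A-q,-B+x),(-A-q*c,B+q*w),(-A+x,B+q)][i])
    return out
E
python3 - <<'E'
from h import *
print(np.round(S(58.3+1.6-7,30),1).tolist());plan(S(58.3+1.6,5))
E
```

```text
[[41.2, 7.4], [41.2, 0.4], [41.2, -6.6], [40.8, -13.4], [38.9, -19.9], [35.5, -25.7], [30.7, -30.4], [25.0, -33.9], [18.5, -35.8], [11.7, -36.2], [4.7, -36.2], [-2.3, -36.2], [-9.3, -36.2], [-16.2, -36.1], [-22.8, -34.7], [-28.9, -31.8], [-34.0, -27.4], [-37.9, -21.9], [-40.4, -15.7], [-41.2, -9.0], [-41.2, -2.0], [-41.2, 5.0], [-41.0, 11.9], [-39.5, 18.5], [-36.4, 24.4], [-31.9, 29.5], [-26.3, 33.2], [-20.0, 35.5], [-13.3, 36.2], [-6.3, 36.2]]
[[0.001, -0.003, -0.046], [-0.0, 0.003, -0.007]],[[0.001, -0.003, -0.093], [-0.0, 0.003, -0.007]],[[0.001, -0.005, -0.138], [-0.0, 0.003, -0.007]],[[0.001, -0.018, -0.182], [-0.0, 0.003, -0.007]],[[0.0, -0.041, -0.22], [-0.0, 0.003, -0.007]],
```

Request:
send_rows:
  plan:
    - [[0, -0.006, -0.046], [0, 0, 0]]
    - [[0, -0.006, -0.093], [0, 0, 0]]
    - [[0, -0.008, -0.138], [0, 0, 0]]
    - [[0, -0.02, -0.182], [0, 0, 0]]
    - [[0, -0.043, -0.218], [0, 0, 0]]

```text
time_s: 7.15
tcp_pos: [0.484, 0.0593, 0.087]
eef_rot: [68.3, 89.4, -133.6]
contact_force: [-1.6, -12.2, 6.8]
gripper_width: 0.0004
```

Run:
```python
from h import *
local();plan(S(94.9,5,1.5))
p=r.capture("scene");print([(d["uv"],d["score"]) for d in r.find_in(p,"nut_slot")],proj(p,[*N,.083]))
p=r.capture("top");print([(d["uv"],d["score"]) for d in r.find_in(p,"nut_slot")],proj(p,[*N,.083]))
```

```text
t 7.15 a,b,z mm [ 37.2 -25.3  87. ] F a,b,z [12.  -3.1  6.8] jaw 0.0004 j6 37.6 tilt [-0.007 -0.007 -1.   ] y [-0.373 -0.928]
[[-0.001, -0.045, -0.031], [0.0, 0.005, -0.012]],[[-0.001, -0.083, -0.054], [0.0, 0.005, -0.012]],[[-0.001, -0.125, -0.067], [0.0, 0.005, -0.012]],[[-0.002, -0.17, -0.069], [0.0, 0.005, -0.012]],[[-0.002, -0.217, -0.069], [0.0, 0.005, -0.012]],
[] [222.53122402 181.2899627 ]
[] [204.95232412 198.75261934]
```

Request:
send_rows:
  plan:
    - [[0, -0.045, -0.031], [0, 0.005, -0.012]]
    - [[0, -0.083, -0.054], [0, 0.005, -0.012]]
    - [[0, -0.125, -0.067], [0, 0.005, -0.012]]
    - [[0, -0.17, -0.069], [0, 0.005, -0.012]]
    - [[0, -0.217, -0.069], [0, 0.005, -0.012]]

```text
time_s: 7.85
tcp_pos: [0.51, 0.0865, 0.0878]
eef_rot: [-147.2, 89.6, 10.9]
contact_force: [7.4, -4.6, -0.0]
gripper_width: 0.0004
```

Run:
```python
from h import *
local();plan(S(129.9,5,1.5))
```

```text
t 7.85 a,b,z mm [  2.3 -39.3  87.8] F a,b,z [ 1.5 -8.6 -0. ] jaw 0.0004 j6 36.5 tilt [ 0.007  0.001 -1.   ] y [-0.373 -0.928]
[[0.006, -0.03, 0.024], [0.001, -0.008, 0.005]],[[0.006, -0.077, 0.024], [0.001, -0.008, 0.005]],[[0.006, -0.123, 0.024], [0.001, -0.008, 0.005]],[[0.006, -0.166, 0.033], [0.001, -0.008, 0.005]],[[0.006, -0.206, 0.053], [0.001, -0.008, 0.005]],
```

```bash
sed -i 's/^N=.*/N=np.array([.4744,.1033])+.001*np.array([.9276,-.3735])/; s/A=14.,B=9.,Rr=28.2/A=14.,B=9.8,Rr=28.2/' h.py
python3 - <<'E'
from h import *
local();L=14+2*9.8+np.pi*28.2+14;print(L);plan(S(L-2.3,5,1.2,step=8))
print(np.round(S(L-2.3,5,1.2,step=8),1).tolist())
E
```

```text
t 7.85 a,b,z mm [  2.3 -38.3  87.8] F a,b,z [ 1.5 -8.6 -0. ] jaw 0.0004 j6 36.5 tilt [ 0.007  0.001 -1.   ] y [-0.373 -0.928]
136.19291283123218
[[0.006, -0.053, 0.01], [0.001, -0.008, 0.005]],[[0.006, -0.106, 0.01], [0.001, -0.008, 0.005]],[[0.006, -0.157, 0.016], [0.001, -0.008, 0.005]],[[0.006, -0.203, 0.037], [0.001, -0.008, 0.005]],[[0.006, -0.242, 0.07], [0.001, -0.008, 0.005]],
[[-5.7, -36.8], [-13.7, -36.8], [-21.3, -35.8], [-28.3, -32.7], [-34.1, -27.8]]
```

Request:
send_rows:
  plan:
    - [[0, -0.053, 0.01], [0, -0.008, 0.005]]
    - [[0, -0.106, 0.01], [0, -0.008, 0.005]]
    - [[0, -0.157, 0.016], [0, -0.008, 0.005]]
    - [[0, -0.203, 0.037], [0, -0.008, 0.005]]
    - [[0, -0.242, 0.07], [0, -0.008, 0.005]]

```text
time_s: 8.35
tcp_pos: [0.5166, 0.1256, 0.0886]
eef_rot: [-136.3, 89.7, 21.9]
contact_force: [5.5, -0.5, -0.2]
gripper_width: 0.0005
```

Run:
```python
from h import *
local();s=136.2-2.3+40;plan(S(s,5,1.2,step=8),88)
print(np.round(S(s,5,1.2,step=8),1).tolist())
p=r.capture("top");print([(d["uv"],d["score"]) for d in r.find_in(p,"nut_slot")],proj(p,[*N,.083]))
save(p,"d.png",(140,150,240,230),6)
```

```text
t 8.35 a,b,z mm [-36.5 -29.8  88.6] F a,b,z [-1.6 -5.3 -0.2] jaw 0.0005 j6 33.2 tilt [ 0.005  0.002 -1.   ] y [-0.372 -0.928]
[[0.004, -0.013, 0.056], [0.002, -0.005, 0.004]],[[0.004, -0.028, 0.104], [0.002, -0.005, 0.004]],[[0.004, -0.031, 0.156], [0.002, -0.005, 0.004]],[[0.003, -0.031, 0.21], [0.002, -0.005, 0.004]],[[0.003, -0.031, 0.263], [0.002, -0.005, 0.004]],
[[-38.4, -21.5], [-40.6, -14.2], [-41.0, -6.4], [-41.0, 1.6], [-41.0, 9.6]]
[([206.6, 204.4], 0.59)] [205.11551426 198.32494062]
```

View pics/d.png

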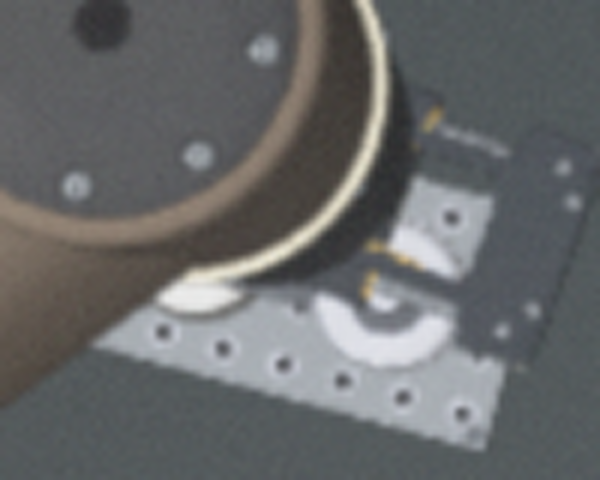

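```bash
sed -i 's/^N=.*/N=np.array([.4758,.1041])/; s/A=14.,B=9.8/A=15.5,B=9.8/' h.py
python3 - <<'E'
from h import *
local();h=np.pi/2*28.2;s=15.5+h+19.6+h+31+28.2*np.arctan2(36.5-1.3-15.5,29.8-9.8);print(s);plan(S(s,5,1.2,step=8),88.5)
print(np.round(S(s,5,1.2,step=8),1).tolist())
E
```

```text
t 8.45 a,b,z mm [-35.5 -29.2  88.7] F a,b,z [-4.  -3.3  0.4] jaw 0.0008 j6 33.3 tilt [ 0.004  0.002 -1.   ] y [-0.371 -0.929]
176.6280468583323
[[0.001, -0.024, 0.041], [0.003, -0.004, 0.005]],[[0.001, -0.042, 0.089], [0.003, -0.004, 0.005]],[[0.001, -0.047, 0.14], [0.003, -0.004, 0.005]],[[0.001, -0.047, 0.193], [0.003, -0.004, 0.005]],[[0.0, -0.047, 0.247], [0.003, -0.004, 0.005]],
[[-39.1, -23.0], [-41.8, -15.8], [-42.5, -8.2], [-42.5, -0.2], [-42.5, 7.8]]
```

Request:
send_rows:
  plan:
    - [[0, -0.024, 0.041], [0, -0.004, 0.005]]
    - [[0, -0.042, 0.089], [0, -0.004, 0.005]]
    - [[0, -0.047, 0.14], [0, -0.004, 0.005]]
    - [[0, -0.047, 0.193], [0, -0.004, 0.005]]
    - [[0, -0.047, 0.247], [0, -0.004, 0.005]]

```text
time_s: 8.95
tcp_pos: [0.4847, 0.1476, 0.0892]
eef_rot: [-123.3, 89.8, 35.0]
contact_force: [3.4, 3.2, 3.7]
gripper_width: 0.0008
```

Run:
```python
from h import *
local();s=216.6;plan(S(s,5,1.2,step=8),88.5)
print(np.round(S(s,5,1.2,step=8),1).tolist())
```

```text
t 8.95 a,b,z mm [-43.6   8.   89.2] F a,b,z [-4.2 -2.   3.7] jaw 0.0008 j6 29.0 tilt [ 0.002  0.002 -1.   ] y [-0.371 -0.929]
[[0.005, 0.011, 0.05], [0.004, -0.002, 0.003]],[[0.005, 0.029, 0.098], [0.004, -0.002, 0.003]],[[0.005, 0.059, 0.139], [0.004, -0.002, 0.003]],[[0.004, 0.1, 0.17], [0.004, -0.002, 0.003]],[[0.004, 0.147, 0.188], [0.004, -0.002, 0.003]],
[[-41.9, 15.5], [-39.2, 22.7], [-34.7, 28.8], [-28.6, 33.4], [-21.5, 36.1]]
```

Request:
send_rows:
  plan:
    - [[0, 0.009, 0.05], [0, -0.002, 0.003]]
    - [[0, 0.029, 0.098], [0, -0.002, 0.003]]
    - [[0, 0.059, 0.139], [0, -0.002, 0.003]]
    - [[0, 0.1, 0.17], [0, -0.002, 0.003]]
    - [[0, 0.147, 0.188], [0, -0.002, 0.003]]

```text
time_s: 9.45
tcp_pos: [0.449, 0.1381, 0.0893]
eef_rot: [-43.3, 89.9, 115.0]
contact_force: [-3.4, 5.3, 6.1]
gripper_width: 0.0005
```

Run:
```python
from h import *
local();s=256.6;plan(S(s,5,1.2,step=8),89)
print(np.round(S(s,5,1.2,step=8),1).tolist())
p=r.capture("scene");save(p,"e.png",(190,150,270,220),8);print([(d["uv"],d["score"]) for d in r.find_in(p,"nut_slot")],proj(p,[*N,.086]))
p=r.capture("top");print([(d["uv"],d["score"]) for d in r.find_in(p,"nut_slot")],proj(p,[*N,.086]))
```

```text
t 9.45 a,b,z mm [-21.5  37.6  89.3] F a,b,z [-3.6  5.1  6.1] jaw 0.0005 j6 27.2 tilt [-0.001  0.001 -1.   ] y [-0.37  -0.929]
[[0.002, 0.052, -0.005], [0.004, 0.001, 0.001]],[[0.002, 0.105, -0.005], [0.004, 0.001, 0.001]],[[0.002, 0.158, -0.005], [0.004, 0.001, 0.001]],[[0.002, 0.212, -0.005], [0.004, 0.001, 0.001]],[[0.002, 0.264, -0.005], [0.004, 0.001, 0.001]],
[[-13.8, 36.8], [-5.8, 36.8], [2.2, 36.8], [10.2, 36.8], [18.1, 36.7]]
[([221.9, 183.8], 0.78)] [222.78551361 180.15603307]
[([209.3, 194.6], 0.66)] [204.44248618 198.0566788 ]
```

Run:
```python
from h import *
for c in("scene","top"):
  p=r.capture(c)
  for d in r.find_in(p,"nut_slot"):
    w=world(p,d["uv"],.0865)[:2]-N;print(c,d["uv"],d["score"],np.hypot(*w),np.degrees(np.arctan2(w[1],w[0])))
  # expected pixel vs angle
  print([(a,np.round(proj(p,[N[0]+.0185*np.cos(np.radians(a)),N[1]+.0185*np.sin(np.radians(a)),.0865]),1).tolist()) for a in range(0,360,45)])
```

```text
scene [221.8, 188.8] 0.68 0.052238577301826856 -121.58502053891456
[(0, [228.3, 178.4]), (45, [224.5, 177.1]), (90, [219.8, 177.5]), (135, [216.7, 179.3]), (180, [217.2, 181.6]), (225, [221.0, 183.0]), (270, [225.9, 182.6]), (315, [228.9, 180.7])]
top [209.0, 195.6] 0.7 0.01128440579988975 -63.1651436577293
top [135.0, 158.5] 0.67 0.17506945746859706 58.94405606551367
[(0, [204.3, 189.6]), (45, [198.3, 192.2]), (90, [195.9, 198.3]), (135, [198.5, 204.2]), (180, [204.6, 206.5]), (225, [210.5, 203.9]), (270, [212.9, 197.8]), (315, [210.3, 191.9])]
```

View pics/e.png

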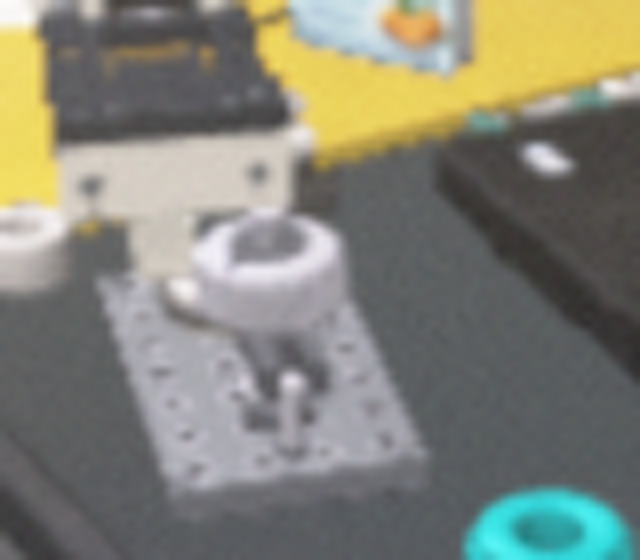

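The slot is visible at about crop px (237,265). That is a bearing of roughly 200°, so the nut is at about 8.5 rad, a little ahead of my path estimate. About 4 rad remain, or roughly 115 mm of rim travel.

Run:
```python
from h import *
local();s=256.6;plan(S(s,5,1.0,step=8),89.5)
```

```text
t 9.85 a,b,z mm [-20.1  38.   88.9] F a,b,z [-1.8  6.   6.7] jaw 0.0005 j6 27.2 tilt [-0.003 -0.001 -1.   ] y [-0.371 -0.929]
[[-0.004, 0.042, -0.007], [0.003, 0.003, -0.002]],[[-0.004, 0.095, -0.006], [0.003, 0.003, -0.002]],[[-0.004, 0.149, -0.006], [0.003, 0.003, -0.002]],[[-0.003, 0.202, -0.006], [0.003, 0.003, -0.002]],[[-0.003, 0.255, -0.007], [0.003, 0.003, -0.002]],
```

Request:
send_rows:
  plan:
    - [[-0.004, 0.042, -0.008], [0, 0.003, 0]]
    - [[-0.004, 0.095, -0.008], [0, 0.003, 0]]
    - [[-0.004, 0.149, -0.008], [0, 0.003, 0]]
    - [[-0.003, 0.202, -0.008], [0, 0.003, 0]]
    - [[-0.003, 0.255, -0.009], [0, 0.003, 0]]

```text
time_s: 10.35
tcp_pos: [0.433, 0.1003, 0.0892]
eef_rot: [54.9, 89.8, -146.9]
contact_force: [-2.5, 2.8, 4.0]
gripper_width: 0.0006
```

Run:
```python
from h import *
local();h=np.pi/2*28.2;L=62+39.2+4*h;s=296.6-L;print(s);plan(S(s,5,1.2,step=8),89.5)
print(np.round(S(s,5,1.2,step=8),1).tolist())
```

```text
t 10.35 a,b,z mm [19.5 38.2 89.2] F a,b,z [-1.6  3.4  4. ] jaw 0.0006 j6 29.6 tilt [-0.003 -0.002 -1.   ] y [-0.371 -0.928]
18.214174337535667
[[-0.002, 0.04, -0.022], [0.003, 0.003, -0.004]],[[-0.002, 0.084, -0.048], [0.003, 0.003, -0.004]],[[-0.002, 0.12, -0.084], [0.003, 0.003, -0.004]],[[-0.002, 0.143, -0.129], [0.003, 0.003, -0.004]],[[-0.002, 0.153, -0.179], [0.003, 0.003, -0.004]],
[[25.5, 34.9], [32.1, 31.1], [37.4, 25.6], [41.0, 18.8], [42.5, 11.3]]
```

Request:
send_rows:
  plan:
    - [[-0.002, 0.04, -0.022], [0, 0.003, -0.004]]
    - [[-0.002, 0.082, -0.048], [0, 0.003, -0.004]]
    - [[-0.002, 0.118, -0.085], [0, 0.003, -0.004]]
    - [[-0.002, 0.14, -0.129], [0, 0.003, -0.004]]
    - [[-0.002, 0.15, -0.179], [0, 0.003, -0.004]]

```text
time_s: 10.85
tcp_pos: [0.4489, 0.068, 0.0891]
eef_rot: [58.1, 89.8, -143.7]
contact_force: [-4.8, -2.7, 2.3]
gripper_width: 0.0003
```

Run:
```python
from h import *
local();s=58.2;plan(S(s,5,1.2,step=7),89.5)
print(np.round(S(s,5,1.2,step=7),1).tolist())
```

```text
t 10.85 a,b,z mm [43.6 11.5 89.1] F a,b,z [4.3 3.4 2.3] jaw 0.0003 j6 34.6 tilt [-0.002 -0.002 -1.   ] y [-0.372 -0.928]
[[-0.003, -0.007, -0.047], [0.002, 0.002, -0.003]],[[-0.003, -0.007, -0.094], [0.002, 0.002, -0.003]],[[-0.003, -0.007, -0.141], [0.002, 0.002, -0.003]],[[-0.003, -0.012, -0.185], [0.002, 0.002, -0.003]],[[-0.003, -0.028, -0.227], [0.002, 0.002, -0.003]],
[[42.5, 4.4], [42.5, -2.6], [42.5, -9.6], [41.7, -16.3], [39.3, -22.5]]
```

Request:
send_rows:
  plan:
    - [[-0.003, -0.008, -0.047], [0, 0.002, -0.003]]
    - [[-0.003, -0.008, -0.094], [0, 0.002, -0.003]]
    - [[-0.003, -0.008, -0.141], [0, 0.002, -0.003]]
    - [[-0.003, -0.013, -0.185], [0, 0.002, -0.003]]
    - [[-0.003, -0.029, -0.227], [0, 0.002, -0.003]]

```text
time_s: 11.35
tcp_pos: [0.4825, 0.0581, 0.0895]
eef_rot: [82.1, 89.9, -119.8]
contact_force: [-2.1, -4.1, 3.2]
gripper_width: 0.0004
```

Request:
send_rows:
  plan:
    - [[0, 0.06, -0.02], [0, 0, 0]]
    - [[0, 0.15, -0.04], [0, 0, 0]]
    - [[-0.1, 0.3, -0.05], [0, 0, 0]]
    - [[-0.2, 0.5, -0.05], [0, 0, 0]]
    - [[-0.3, 0.7, -0.05], [0, 0, 0]]

```text
time_s: 11.85
tcp_pos: [0.4498, -0.0436, 0.135]
eef_rot: [85.7, 89.9, -116.2]
contact_force: [0.2, -0.0, 0.1]
gripper_width: 0.0005
```

Run:
```python
from h import *
local()
p=r.capture("scene");im1=p["color"][150:220,190:270]
for c in("scene","top"):
  p=r.capture(c)
  for d in r.find_in(p,"nut_slot"):
    w=world(p,d["uv"],.089)[:2]-N;print(c,d["uv"],d["score"],np.hypot(*w),np.degrees(np.arctan2(w[1],w[0])))
im2=p["color"][165:235,150:230]
cv2.imwrite("pics/f.png",cv2.resize(np.hstack([im1,im2])[:,:,::-1],None,fx=5,fy=5,interpolation=cv2.INTER_CUBIC))
```

```text
t 11.85 a,b,z mm [146.7 -31.  135. ] F a,b,z [-0.  -0.2  0.1] jaw 0.0005 j6 48.5 tilt [-0.001 -0.001 -1.   ] y [-0.372 -0.928]
scene [222.6, 185.1] 0.68 0.035335034678264786 -119.25869996999407
scene [209.8, 188.3] 0.49 0.06317338102597422 -153.48190519269374
top [205.4, 192.8] 0.72 0.011541835763525977 -12.890675543236384
```

View pics/f.png

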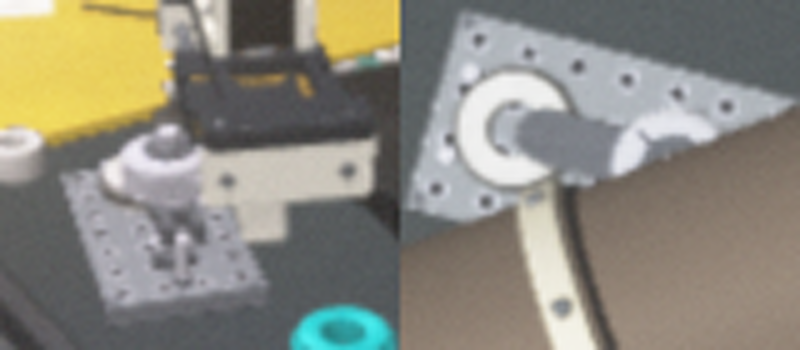

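Request:
send_rows:
  plan:
    - [[-0.1, -0.15, 0], [0, 0, 0]]
    - [[-0.2, -0.33, 0.1], [0, 0, 0]]
    - [[-0.2, -0.53, 0.2], [0, 0, 0]]
    - [[-0.2, -0.73, 0.3], [0, 0, 0]]
    - [[-0.2, -0.93, 0.4], [0, 0, 0]]

```text
time_s: 12.6
tcp_pos: [0.4466, 0.1112, 0.1641]
eef_rot: [108.8, 89.9, -93.0]
contact_force: [0.3, -0.5, 0.1]
gripper_width: 0.0007
```

Request:
send_rows:
  plan:
    - [[0, -0.2, 0], [0, 0, 0]]
    - [[0, -0.4, 0], [0, 0, 0]]
    - [[0, -0.6, 0], [0, 0, 0]]
    - [[0, -0.8, 0], [0, 0, 0]]
    - [[0, -1.0, 0], [0, 0, 0]]

```text
time_s: 13.1
tcp_pos: [0.5026, 0.2524, 0.163]
eef_rot: [87.6, 89.9, -114.2]
contact_force: [0.1, 0.6, 0.0]
gripper_width: 0.0005
```

Request:
send_rows:
  plan:
    - [[0, -0.15, 0], [0, 0, 0]]
    - [[0, -0.3, 0], [0, 0, 0]]
    - [[0, -0.45, 0], [0, 0, 0]]
    - [[0, -0.55, 0], [0, 0, 0]]
    - [[0, -0.6, 0], [0, 0, 0]]

```text
time_s: 13.6
tcp_pos: [0.536, 0.3373, 0.1617]
eef_rot: [80.2, 89.8, -121.5]
contact_force: [-0.2, -0.3, 0.1]
gripper_width: 0.0004
```

Run:
```python
from h import *
local()
p=r.capture("top")
for d in r.find_in(p,"nut_slot"):
    w=world(p,d["uv"],.089)[:2]-N;print(d["uv"],d["score"],np.hypot(*w),np.degrees(np.arctan2(w[1],w[0])))
for d in r.find_in(p,"strap_nose")[:2]:print("nose",d["uv"],world(p,d["uv"]))
for d in r.find_in(p,"ring_gauge"):print("g",d["uv"],world(p,d["uv"]))
print(proj(p,[*N,.089]))
save(p,"g.png",(160,165,230,220),10)
```

```text
t 13.6 a,b,z mm [-238.8   31.3  161.7] F a,b,z [0.3 0.  0.1] jaw 0.0004 j6 18.4 tilt [-0.002 -0.003 -1.   ] y [-0.37  -0.929]
[207.4, 201.6] 0.95 0.01036480053350316 -140.70744006939105
nose [187.5, 193.6] [0.48819527 0.14458208 0.05705356]
nose [169.7, 188.0] [0.50503641 0.19169788 0.01207712]
g [170.4, 186.1] [0.50852778 0.1880365  0.02399706]
g [253.8, 187.3] [ 0.50155105 -0.00467086  0.0169797 ]
g [316.3, 174.4] [ 0.52886318 -0.15256903  0.01047829]
g [200.2, 196.0] [0.48030518 0.11285206 0.0899009 ]
g [368.9, 203.0] [ 0.45885219 -0.27709476 -0.00162778]
[204.30981067 197.99045983]
```

View pics/g.png

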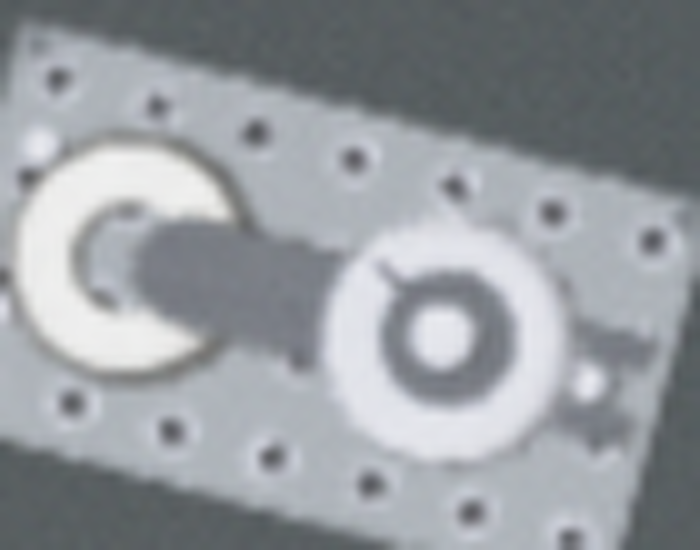

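The slot is at crop px (385,275) and the nut centre at (443,338), a bearing of about 43°. That makes the nut about 12.0 rad loose, with the strap still over the gauge. Next I push the strap clockwise from the robot side.

```bash
cat >> h.py <<'E'
def push(psi,rho=.055,gap=0.):
    t=np.radians(psi);d=np.array([np.cos(t),np.sin(t)]);n=np.array([-np.sin(t),np.cos(t)])
    hh=.0155*abs(n@YT)+.0098*abs(n@ZT);return N+rho*d+(.013+hh+gap)*n
def wplan(W,z):
    s,X,R=pose()
    for q in rows(X,R,[[*w,zz] for w,zz in zip(W,z)],R_T):print(q,end=",")
    print()
E
python3 - <<'E'
from h import *
local()
p=r.capture("top");K=np.array(p["mtx"]);T=np.array(p["pose"]);D=p["range_z"]
v,u=np.mgrid[0:384,0:512];c=np.stack([(u-K[0,2])/K[0,0]*D,(v-K[1,2])/K[1,1]*D,D],-1);W=c@T[:3,:3].T+T[:3,3]
m=np.hypot(W[...,0]-N[0],W[...,1]-N[1]);z=W[...,2][(m>.018)&(m<.024)];print("nut top z",np.median(z))
pre=push(73.4,gap=.015);print(pre,push(-4),push(73.4))
wplan([pre],[.12])
E
```

```text
t 13.8 a,b,z mm [-236.9   30.9  162.5] F a,b,z [ 1.2 -0.2 -0.3] jaw 0.0006 j6 18.5 tilt [-0.001 -0.002 -1.   ] y [-0.371 -0.928]
nut top z 0.0886136007520768
[0.4539488  0.16800607] [0.532812   0.13095233] [0.46832364 0.16372075]
[[0.288, 1.236, 0.091], [0.003, 0.0, -0.003]],
```

Request:
send_rows:
  plan:
    - [[0, 0.12, 0.02], [0, 0, 0]]
    - [[0.05, 0.25, 0.04], [0, 0, 0]]
    - [[0.1, 0.4, 0.06], [0, 0, 0]]
    - [[0.15, 0.55, 0.08], [0, 0, 0]]
    - [[0.2, 0.7, 0.09], [0, 0, 0]]

```text
time_s: 14.35
tcp_pos: [0.4832, 0.2412, 0.1332]
eef_rot: [83.3, 89.9, -118.5]
contact_force: [0.6, 0.7, 0.3]
gripper_width: 0.0004
```

Request:
send_rows:
  plan:
    - [[0.02, 0.12, 0], [0, 0, 0]]
    - [[0.04, 0.24, 0], [0, 0, 0]]
    - [[0.06, 0.36, 0], [0, 0, 0]]
    - [[0.08, 0.48, 0], [0, 0, 0]]
    - [[0.088, 0.536, 0], [0, 0, 0]]

```text
time_s: 14.85
tcp_pos: [0.4523, 0.1647, 0.1201]
eef_rot: [74.6, 89.9, -127.3]
contact_force: [-0.1, 0.2, -0.5]
gripper_width: -0.0
```

Run:
```python
from h import *
local();print(pose()[1]);wplan([push(73.4,gap=.015)],[.067])
```

```text
t 14.85 a,b,z mm [-47.4  44.4 120.1] F a,b,z [-0.2  0.2 -0.5] jaw -0.0 j6 24.6 tilt [-0.001 -0.001 -1.   ] y [-0.373 -0.928]
[0.45230886 0.16465303 0.12012023]
[[0.354, -0.025, -0.002], [0.001, 0.001, -0.002]],
```

Request:
send_rows:
  plan:
    - [[0.1, -0.02, 0], [0, 0, 0]]
    - [[0.2, -0.025, 0], [0, 0, 0]]
    - [[0.28, -0.025, 0], [0, 0, 0]]
    - [[0.33, -0.025, 0], [0, 0, 0]]
    - [[0.354, -0.025, 0], [0, 0, 0]]

```text
time_s: 15.35
tcp_pos: [0.4535, 0.1678, 0.0665]
eef_rot: [72.5, 89.9, -129.4]
contact_force: [0.6, -0.0, -0.3]
gripper_width: 0.0005
```

Run:
```python
from h import *
local();W=[push(a) for a in (79,72,65,58,51)];print(np.round(W,3).tolist());wplan(W,[.067]*5)
R0=R_T
for seq in ((51,44,37,30,23,16),(16,10,4,-2,-6,-8)):
  X=np.array([*push(seq[0]),.067]);print(rows(X,R0,[[*push(a),.067] for a in seq[1:]]))
```

```text
t 15.35 a,b,z mm [-50.8  44.5  66.5] F a,b,z [-0.2 -0.6 -0.3] jaw 0.0005 j6 24.4 tilt [-0.002 -0.002 -1.   ] y [-0.373 -0.928]
[[0.461, 0.163], [0.47, 0.164], [0.478, 0.164], [0.483, 0.164], [0.489, 0.164]]
[[-0.003, 0.011, -0.06], [0.001, 0.001, -0.003]],[[-0.003, -0.016, -0.113], [0.001, 0.001, -0.003]],[[-0.003, -0.036, -0.159], [0.001, 0.001, -0.003]],[[-0.004, -0.052, -0.194], [0.001, 0.001, -0.003]],[[-0.004, -0.064, -0.232], [0.001, 0.001, -0.003]],
[[[-0.0, -0.008, -0.041], [0.0, 0.0, 0.0]], [[-0.0, -0.012, -0.085], [0.0, 0.0, 0.0]], [[-0.0, -0.01, -0.131], [0.0, 0.0, 0.0]], [[-0.0, -0.002, -0.178], [0.0, 0.0, 0.0]], [[-0.0, 0.013, -0.225], [0.0, 0.0, 0.0]]]
[[[-0.0, 0.018, -0.04], [0.0, 0.0, 0.0]], [[-0.0, 0.042, -0.078], [0.0, 0.0, 0.0]], [[-0.0, 0.071, -0.113], [0.0, 0.0, 0.0]], [[-0.0, 0.093, -0.135], [0.0, 0.0, 0.0]], [[-0.0, 0.105, -0.146], [0.0, 0.0, 0.0]]]
```

First push, then check the force.

Request:
send_rows:
  plan:
    - [[0, 0.011, -0.06], [0, 0, 0]]
    - [[0, -0.016, -0.113], [0, 0, 0]]
    - [[0, -0.036, -0.159], [0, 0, 0]]
    - [[0, -0.052, -0.194], [0, 0, 0]]
    - [[0, -0.064, -0.232], [0, 0, 0]]

```text
time_s: 15.85
tcp_pos: [0.49, 0.1637, 0.0665]
eef_rot: [70.0, 89.9, -131.9]
contact_force: [-1.3, 0.1, 0.5]
gripper_width: 0.0002
```

Run:
```python
from h import *
local();print(push(51))
```

```text
t 15.85 a,b,z mm [-60.6   9.1  66.5] F a,b,z [0.4 1.2 0.5] jaw 0.0002 j6 27.8 tilt [-0.002 -0.002 -1.   ] y [-0.373 -0.928]
[0.48949396 0.16378262]
```

The push force is about 1 N, so the strap swings freely. I'll continue to about −80°, then withdraw towards +y and lift.

Request:
send_rows:
  plan:
    - [[0, -0.008, -0.041], [0, 0, 0]]
    - [[0, -0.012, -0.085], [0, 0, 0]]
    - [[0, -0.01, -0.131], [0, 0, 0]]
    - [[0, -0.002, -0.178], [0, 0, 0]]
    - [[0, 0.013, -0.225], [0, 0, 0]]

```text
time_s: 16.35
tcp_pos: [0.5213, 0.1491, 0.0666]
eef_rot: [73.1, 89.9, -128.9]
contact_force: [-0.5, 1.1, -0.5]
gripper_width: 0.0006
```

Request:
send_rows:
  plan:
    - [[0, 0.018, -0.04], [0, 0, 0]]
    - [[0, 0.042, -0.078], [0, 0, 0]]
    - [[0, 0.071, -0.113], [0, 0, 0]]
    - [[0, 0.093, -0.135], [0, 0, 0]]
    - [[0, 0.105, -0.146], [0, 0, 0]]

```text
time_s: 16.85
tcp_pos: [0.5358, 0.1258, 0.0666]
eef_rot: [73.8, 89.9, -128.1]
contact_force: [0.2, 0.2, -0.3]
gripper_width: 0.0002
```

Request:
send_rows:
  plan:
    - [[0, -0.04, 0.02], [0, 0, 0]]
    - [[-0.05, -0.1, 0.04], [0, 0, 0]]
    - [[-0.2, -0.15, 0.06], [0, 0, 0]]
    - [[-0.4, -0.3, 0.07], [0, 0, 0]]
    - [[-0.6, -0.5, 0.07], [0, 0, 0]]

```text
time_s: 17.35
tcp_pos: [0.5537, 0.2002, 0.1583]
eef_rot: [75.4, 89.9, -126.5]
contact_force: [1.8, 0.4, 0.1]
gripper_width: 0.0001
```

Request:
send_rows:
  plan:
    - [[0, -0.2, 0], [0, 0, 0]]
    - [[0, -0.4, 0], [0, 0, 0]]
    - [[0, -0.6, 0], [0, 0, 0]]
    - [[0, -0.8, 0], [0, 0, 0]]
    - [[0, -0.9, 0], [0, 0, 0]]

```text
time_s: 17.85
tcp_pos: [0.6046, 0.3286, 0.1583]
eef_rot: [91.5, 89.9, -110.3]
contact_force: [-0.5, 0.4, 0.1]
gripper_width: 0.0003
```

Run:
```python
from h import *
local()
p=r.capture("top")
K=np.array(p["mtx"]);T=np.array(p["pose"]);D=p["range_z"]
v,u=np.mgrid[0:384,0:512];c=np.stack([(u-K[0,2])/K[0,0]*D,(v-K[1,2])/K[1,1]*D,D],-1);W=c@T[:3,:3].T+T[:3,3]
def sel(lo,hi,cx,cy,rad):
    m=(W[...,2]>lo)&(W[...,2]<hi)&(np.hypot(W[...,0]-cx,W[...,1]-cy)<rad);return (W[m][:,:2]*1000).astype(np.float32)
g=sel(.026,.036,.499,.184,.045);print("gauge",len(g),cv2.minEnclosingCircle(g))
for t in("screw_jack","small_ring","loupe"):
  for d in r.find_in(p,t)[:2]:print(t,d["uv"],round(d["score"],2),np.round(world(p,d["uv"]),3))
save(p,"h.png",(110,130,240,230),6)
```

```text
t 17.85 a,b,z mm [-256.3  -35.6  158.3] F a,b,z [-0.2  0.6  0.1] jaw 0.0003 j6 23.4 tilt [-0.001 -0.002 -1.   ] y [-0.372 -0.928]
gauge 352 ((496.2584228515625, 184.5875701904297), 31.861467361450195)
screw_jack [137.7, 159.2] 0.7 [0.574 0.264 0.018]
small_ring [128.8, 209.3] 0.72 [0.458 0.287 0.012]
loupe [367.1, 198.3] 0.54 [ 0.469 -0.265  0.032]
```

View pics/h.png

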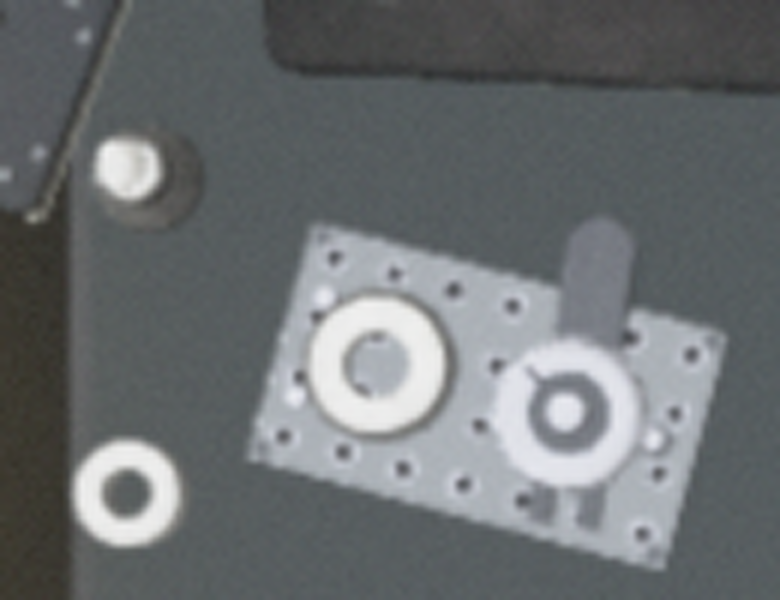

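The strap now points along px (567,410)→(600,240), a swing of about −84°. The slot is unchanged at about 44°, and the gauge is still at image px (173.0,190.8), the same as before the push. Handing in.

```bash
python3 -c "
from h import *
local();print(r.close_job())"
```

```text
t 18.05 a,b,z mm [-253.3  -35.8  157.8] F a,b,z [ 0.3 -0.   0.3] jaw 0.0003 j6 23.5 tilt [-0.002 -0.002 -1.   ] y [-0.373 -0.928]
the job is handed in; nothing more can be done
None
```

I handed the job in at 18 s with the nut about two turns loose and the strap swung clear of the gauge. No verdict was reported. I rolled the closed fingertips anticlockwise round the outside of the nut's rim for two turns, then pushed the strap clockwise off the gauge.

**Last checks:**
- **Nut:** the slot sits at a bearing of about 43° against 73° at the start, so the nut is about 12.0 rad loose. Its top rose 5.8 mm, which agrees at 1.93 turns. The window is 11.0 to 14.14 rad.
- **Strap:** it swung about −1.45 rad (−84°), past the 1.1 rad needed. It was still over the gauge when the nut reached two turns.
- **Ring gauge:** it shows at the same image position as before the push. Its depth fit moved about 3 mm, but the strap covered part of it in the first fit.
- **Bystanders:** the screw jack and small ring look unmoved in the final picture. The loupe was checked only through the network's position, which differs from the scene camera's first reading by about 29 mm. Two different cameras gave those readings, and the arm never went near it.
- **Arm:** it is clear of everything, with the measured force near zero.

**Disagreements:**
- Contact showed the nut centre about 1.6 mm from the camera estimate.
- Contact also showed the closed tips to be narrower than I assumed, so the fingers lost contact briefly in the first turn.
- The network's slot readings were often wrong, so I counted turns by reading the slot in the pictures.

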